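Unclip the filter cassette

ROBOT

A 6-joint arm with a two-finger parallel gripper is mounted at the origin on the work surface. World frame = base frame: x ahead of the robot, y to its left, z up, the work surface at z = 0. Lengths are in mm, angles in rad, forces in N, time in s.
With the tool pointing down it reaches from about 400 to 925 mm from the base axis. Payload 12.5 kg.
Tool frame: the origin (TCP) lies midway between the tips of the shut fingers; the grasp point (between the pads) lies 19 mm behind it; z points along the fingers, y is the line along which they close (so a half turn about z gives the same grasp; the last joint's range is limited). The gripper opens to 95 mm and grips with 3 to 60 N. Pads are 20 mm wide; open, the fingers measure 119 mm over their backs; the gripper's body (75 mm by 180 mm) begins 59 mm behind the grasp point.
Start: joints at [1.04, 0.491, 1.559, -0, 1.092, -0.106], TCP at [257.573, 569.476, 214.661] pointing down, gripper open.
Joint ranges: [-3.1, 3.1], [-0.84, 2.19], [0.05, 2.79], [-1.13, 4.28], [0.06, 2.93], [-2.69, 2.69]. Speed limits (rad/s): [2.22, 2.22, 2.79, 3.14, 3.14, 3.14].

INTERFACE

Orientations are given as [roll, pitch, yaw] about the fixed x, y, z axes, in that order (R = Rz(yaw) Ry(pitch) Rx(roll)).
In Python, from cell import state, read_camera, camera_info, env gives the robot as it stands.
- The arm moves only by the tool move_arm, never from a script. Its argument "commands" is a list of rows, each a list of 3 entries, a list of its own where there are three numbers: the shift along the world's x, y, z in cm, then the turn, a rotation vector about the world's x, y, z in degrees, then the opening, from 0 (shut) to 1 (fully open). A call has 1 to 10 rows; each row shifts and turns the commanded pose from where the row before left it; what a row does not reach is not made up. A row lasts 1/10 s, in which the tool goes at most 50 mm and 8.59 degrees, less where a joint would pass 70% of its speed; a pose out of reach is approached as far as the arm can. A call with a gripper value outside its range is refused whole. The fingers move at their own pace and stop on an object; the grip force is fixed at half the most. Time passes only in rows, so rows that do not move let the fingers close. It gives the time, the measured TCP pose, the force, the opening and the grip force at its end, in the units of the state.
- state(): the state, without advancing time (a new reading comes with each control period).
- read_camera(name): name is "scene" or "side" or "wrist"; returns the picture (480x640x3 uint8, blue, green, red); there is no depth.
- camera_info(name): a dict with "K" (3x3 intrinsics, pixels), "cam_to_world" (4x4, takes a point from camera to world coordinates). Camera axes: x right, y down, z forward; pixel columns grow to the right and rows downward; lengths in mm; the calibration is good to about 2 mm. A picture is of the moment at which its call begins: read the wrist's pose just before it. camera_info takes no time and is no camera call; for the wrist camera it gives the pose at the moment of the call.
- env.job_done(): hands the job in; it is judged then, once.
The state is a dict: "t": time; "joints": joint angles; "qvel": joint speeds; "tau": joint torques, N m; "eef_pos": TCP position; "tcp_rot": TCP orientation; "ft_force": force on the tool from outside, world axes, zero at the start; "moment": the same for the moment, N m; "opening": opening from 0.0 (shut) to 1.0 (fully open); "grip_force": force on a finger pad.
Only numpy, scipy, OpenCV 4.12 (cv2) and the standard library are available. Lean on these libraries where they do the work, as an engineer would, in place of code of your own. Each camera call takes 0.05 s, during which the arm holds its last target. There are 200 camera calls.

TASK

Take the pleated filter cassette out of the vacuum cleaner's filter housing: squeeze its sprung snap tab inward, towards the fixed rib, and keep it pressed while you lift the cassette straight up and out. Set the cassette down (do not drop it) flat and upright on the floor of the open bay of the lower wooden crate, and let go. Leave the dust bin, the steel bowl and the brush roll where they are.

Things in the scene. Friction and masses are not known exactly. Their poses are not given: they have to be found in the camera images.
- housing: Fixed grey plastic filter housing: open-topped well, outside 130 (x) by 104 mm (y), rim 80 mm above the counter; motor drum (top 86 mm high) on its +x end out to x = 148 mm. Origin on the counter under the well's middle, z up. Well floor at 20 mm; inside 114 x 84 mm (2 mm play round the cassette). A window in its +y wall, under an 11 mm high strike bar at the rim, catches the tab's hook.
- cassette: White filter cassette with grey pleats, 110 (x) x 80 (y) x 55 mm, 0.19 to 0.38 kg; starts latched in the housing, axes parallel to it. Origin: centre of underside, z up. Two upright plates across y stand on it, up to z = 100 mm, outer faces free from z = 60: fixed rib (56 mm along x, y -12 to -4) and sprung tab (44 mm along x, y +30 to +38 at rest). Lift 60 mm to clear.
- tab (a joint): Travel of the snap tab in m: 0 = out (latched); grows as it is pressed along the cassette's -y, towards the rib, to a stop at 0.012; free of the strike bar from 0.008. Spring: 3 N to start, 8 N at the stop. Pinching tab and rib together along y unlatches and holds the cassette: 50 mm wide at rest, 38 mm with the tab fully in, the pinch's middle then at the cassette's y = +7 mm.
- tab_face (a point): Middle of the tab's outer (+y) face as it is at rest (does not move with the tab): x 0, y +38, z +80 mm from the cassette's origin. Axes as the cassette's. Below it a hook sticks 10 mm farther out, 41 to 47 mm above the cassette's underside.
- rib_face (a point): Middle of the outer (-y) face of the fixed rib: x 0, y -12, z +80 mm from the cassette's origin. Axes as the cassette's.
- bay (a point): Centre of the inner floor, 10 mm above the counter, of the open bay of the lower of two stacked wooden crates (fixed). Bay inside 224 (x) by 200 mm (y), walls 8 mm thick, tops 65 mm above the counter. On its +y side, from y = +100 to +308 mm, a half-size crate is stacked, top 155 mm above the counter, with a spring clip and gasket on its -x wall. z up.
- dust_bin: Bystander: clear cylindrical dust bin with grey cap, 110 mm diameter, 137 mm high, a side handle reaching 84 mm from its axis; loose on the counter. Origin at the centre of its underside.
- bowl: Bystander: stainless steel bowl, 150 mm across, 60 mm high, loose on the counter. Origin at the centre of its underside.
- brush_roll: Bystander: white brush roll, 195 mm long, about 35 mm thick, lying along its x in the upper crate. Origin at the middle of its underside.
Not all that is in view belongs to the job. Leave any pink or red look-alike of the housing alone.

How it is judged (in metres and radians):
On the way, in this order (a step that is already met when the one before it is completed fails the run):
1. the snap tab is pressed in at least 8 mm while the cassette still sits in the housing (value of joint tab above 0.008 m and z of cassette in the frame of housing below 0.026 m), for 0.1 s.
2. the cassette is lifted clear, its underside above the housing's rim (z of cassette in the frame of housing above 0.081 m), for 0.1 s.
At the end, for the whole second after the job is handed in: The cassette rests flat and upright on the floor of the open bay (underside within 8 mm of the floor, tilt under 0.1 rad, origin within 80 mm in x and 75 mm in y of the bay's centre), released, at rest, its tab sprung out again (under 3 mm) (x of cassette in the frame of bay between -0.08 and 0.08 m and y of cassette in the frame of bay between -0.075 and 0.075 m and z of cassette in the frame of bay below 0.008 m and angle between cassette's own z axis and vertical below 0.1 rad and value of joint tab below 0.003 m and linear speed of cassette below 0.02 m/s and angular speed of cassette below 0.2 rad/s); the robot touches nothing.
It fails at once if the dust bin is moved more than 30 mm (distance of dust_bin from where it was at the start of the episode above 0.03 m).
It fails at once if the bowl is moved more than 30 mm (distance of bowl from where it was at the start of the episode above 0.03 m).
It fails at once if the brush roll is moved more than 30 mm (distance of brush_roll from where it was at the start of the episode above 0.03 m).
It fails at once if the cassette is dropped (falls freely from more than about 25 mm) (contact force between the fingers and cassette below 0.3 N and linear speed of cassette above 0.7 m/s).
It also fails if it takes over 35 s, if anything falls off the work surface, if the arm or the gripper's body presses on something with over 40 N, if the wrist force passes 120 N, or if a joint passes its speed limit or range.

## Working session

There is one attempt and no reset: what is moved stays moved. The work goes in short steps, Python scripts to look and compute and a tool call to move; the robot and the scene stay as the last step left them, time stands still between calls to the robot, and variables do not carry over. Pictures are saved under pics/ and viewed, at most 10 in all, crops included, and the job is handed in when it is done.

Besides the shell and the picture viewer there is one more tool, called by a JSON object that holds its "op" and its "data". move_arm: Moves the arm, as the interface text tells. Its arguments: {"type":"object","properties":{"commands":{"type":"array"}},"required":["commands"]}

```bash
mkdir -p pics; python3 - <<'E'
from cell import *
import cv2,numpy as np
for n in ["scene","side"]:
    cv2.imwrite(f"pics/{n}1.png",read_camera(n)); i=camera_info(n); print(n,np.round(i["K"],1).tolist(),np.round(i["cam_to_world"],3).tolist())
print(state())
E
```

```text
scene [[606.9, 0.0, 322.0], [0.0, 606.9, 232.0], [0.0, 0.0, 1.0]] [[0.863, 0.379, -0.334, 1093.279], [0.505, -0.625, 0.595, -1021.35], [0.017, -0.683, -0.731, 1355.371], [0.0, 0.0, 0.0, 1.0]]
side [[487.0, 0.0, 311.7], [0.0, 487.0, 236.6], [0.0, 0.0, 1.0]] [[0.998, -0.026, 0.058, 432.565], [-0.063, -0.511, 0.858, -983.45], [0.007, -0.859, -0.511, 692.491], [0.0, 0.0, 0.0, 1.0]]
{'t': 0.1, 'joints': array([ 1.04039037e+00,  4.91487294e-01,  1.55937723e+00, -1.50577172e-05,
        1.09168200e+00, -1.05577416e-01]), 'qvel': array([-1.92886041e-03, -1.17354423e-05, -6.33138872e-04,  2.66189437e-04,
       -1.42254491e-03, -1.13810359e-03]), 'tau': array([ 2.60556000e-03, -6.13626838e+01, -2.58595562e+01,  6.93824817e-02,
        4.70655458e-02, -1.23915538e-05]), 'eef_pos': array([257.46838145, 569.27931758, 214.13151057]), 'tcp_rot': array([-3.14064269e+00, -8.72387497e-05,  2.71677102e+00]), 'ft_force': array([ 0.13166554,  0.52070448, -0.12973502]), 'moment': array([ 0.00916377,  0.0150072 , -0.02601256]), 'grip_force': 0.0, 'opening': 0.9994401034979115}
```

View pics/scene1.png

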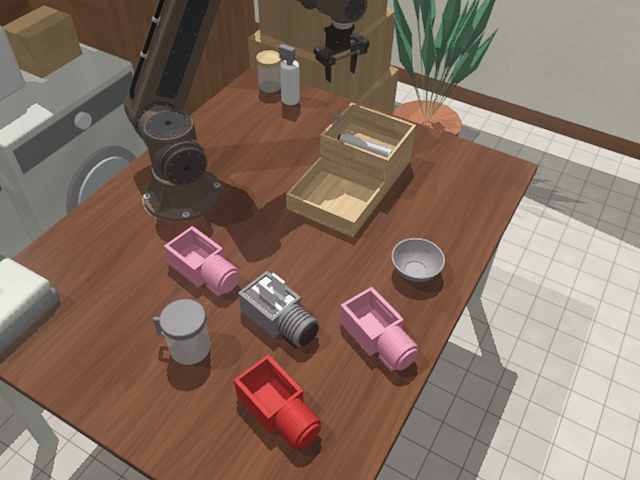

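View pics/side1.png

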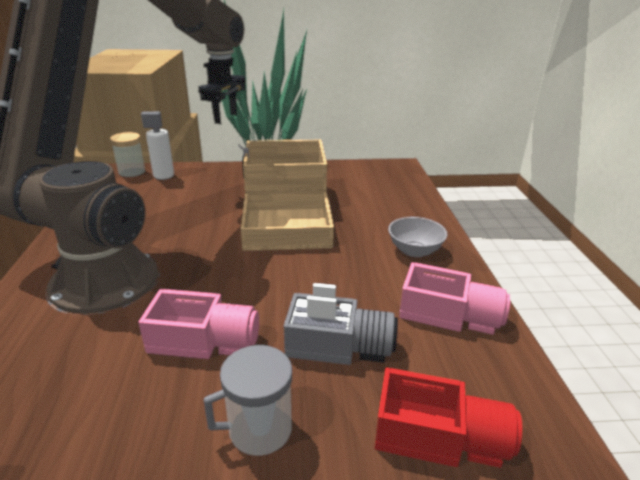

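The scene view shows the grey housing with the cassette at about (280,305) and the crate bay at (340,195). In the side view they are at (325,325) and (288,222). The bowl is at (418,262) and the dust bin at (185,332) in the scene view. I'll enlarge these areas.

```bash
python3 - <<'E'
import cv2,numpy as np
s=cv2.imread("pics/scene1.png");d=cv2.imread("pics/side1.png")
def crop(im,x,y,w,h):
    f=400/w; c=cv2.resize(im[y:y+h,x:x+w],(400,300),interpolation=cv2.INTER_CUBIC)
    for k in range(0,w,10):
        cv2.putText(c,str(x+k),(int(k*f),8),0,.28,(0,255,255)); cv2.line(c,(int(k*f),10),(int(k*f),14),(0,255,255))
    for k in range(0,h,10):
        cv2.putText(c,str(y+k),(0,int(k*f)+4),0,.28,(0,255,255)); cv2.line(c,(18,int(k*f)),(24,int(k*f)),(0,255,255))
    return c
cv2.imwrite("pics/m1.png",np.vstack([np.hstack([crop(s,230,265,100,75),crop(d,280,280,120,90)]),np.hstack([crop(s,270,100,180,135),crop(d,225,140,140,105)])]))
E
```

```text
(no output)
```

View pics/m1.png

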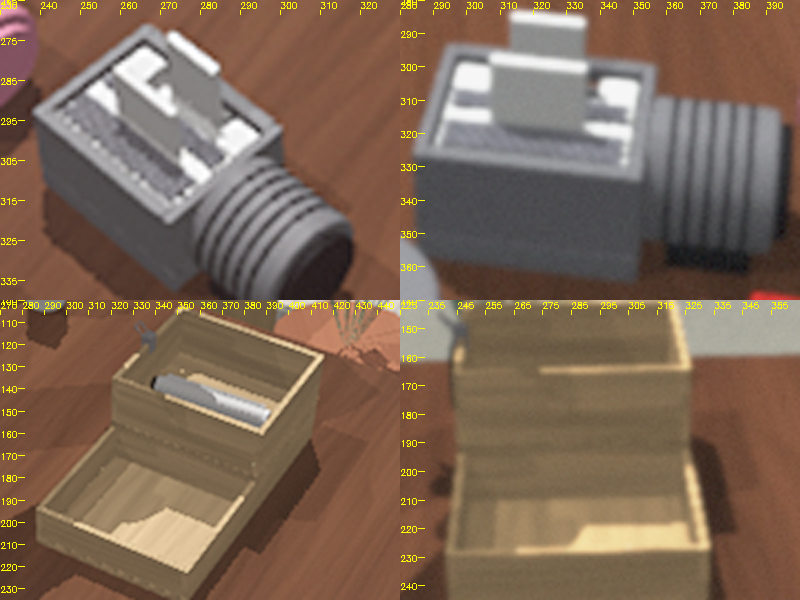

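```bash
cat > h.py <<'E'
from cell import *
import cv2,numpy as np
def ray(ci,uv):
    K=np.array(ci["K"]);T=np.array(ci["cam_to_world"])
    d=T[:3,:3]@np.linalg.solve(K,[*uv,1]); return T[:3,3],d/np.linalg.norm(d)
def tri(obs):
    A=0;b=0
    for ci,uv in obs:
        o,d=ray(ci,uv);P=np.eye(3)-np.outer(d,d);A=A+P;b=b+P@o
    p=np.linalg.solve(A,b); r=[np.linalg.norm((np.eye(3)-np.outer(d,d))@(p-o)) for o,d in (ray(*x) for x in obs)]
    return p,max(r)
def atz(ci,uv,z):
    o,d=ray(ci,uv); return o+d*(z-o[2])/d[2]
E
python3 - <<'E'
from h import *
S,D=camera_info("scene"),camera_info("side")
pts=dict(h_mm=((239.25,293),(283.9,325.6)),h_mp=((267,271.75),(294.1,294.1)),h_pp=((300.75,297),(356.5,300.4)),h_pm=((272.5,318.75),(352,333.4)),
rib_l=((258.25,282.25),(307.3,299.8)),rib_r=((275.25,296),(336.1,301.9)),
tab_l=((272,273.25),(313,283.6)),tab_r=((284.25,283),(336.4,285.1)),
c_l=((286.7,195.4),(241.5,227.9)),c_r=((354.2,222.4),(333.2,226.8)),u_l=((320.9,136),(245,164.5)),u_r=((387.9,160.3),(327.2,164.5)))
for k,(a,b) in pts.items():
    p,r=tri([(S,a),(D,b)]); print(k,p.round(1),round(r,1))
for n,uv in (("bin cap",(184,318)),):print(n,atz(S,uv,137).round())
E
```

```text
h_mm [ 430.4 -278.9   76.2] 2.6
h_mp [ 452.5 -181.2   75.3] 2.2
h_pp [ 577.5 -208.2   76.2] 0.8
h_pm [ 554.1 -306.2   78.5] 0.5
rib_l [ 474.7 -250.2  115.6] 0.2
rib_r [ 531.3 -258.1  110.7] 3.9
tab_l [ 489.3 -208.5  120.8] 2.0
tab_r [ 534.8 -220.1  123.2] 2.7
c_l [328.9 108.2  68.8] 5.0
c_r [563.4 114.9  64.6] 1.4
u_l [331.1 311.3 161. ] 2.8
u_r [563.8 321.4 154.1] 0.8
bin cap [ 394. -447.  137.]
```

The measurements agree with the text: rim at about 77 mm and plates at about 117 mm. The housing is at (503.6,-243.6) with yaw about -12.4°, and the bay is at about (444,219) with yaw about 1.5°. Next I move towards the housing and turn the tool by +12°.

{"op": "move_arm", "data": {"commands": [[[1.9,-3.7,0.4],[0,0,1.2],1],[[1.9,-3.7,0.4],[0,0,1.2],1],[[1.9,-3.7,0.4],[0,0,1.2],1],[[1.9,-3.7,0.4],[0,0,1.2],1],[[1.9,-3.7,0.4],[0,0,1.2],1],[[1.9,-3.7,0.4],[0,0,1.2],1],[[1.9,-3.7,0.4],[0,0,1.2],1],[[1.9,-3.7,0.4],[0,0,1.2],1],[[1.9,-3.7,0.4],[0,0,1.2],1],[[1.9,-3.7,0.4],[0,0,1.2],1]]}}

```text
t: 1.1
eef_pos: [448.0, 197.8, 254.7]
tcp_rot: [3.142, -0.0, 2.927]
ft_force: [0.4, 1.4, 0.2]
opening: 0.998
grip_force: 0.0
```

{"op": "move_arm", "data": {"commands": [[[0.6,-4.3,0],[0,0,0],1],[[0.6,-4.3,0],[0,0,0],1],[[0.6,-4.3,0],[0,0,0],1],[[0.6,-4.3,0],[0,0,0],1],[[0.6,-4.3,0],[0,0,0],1],[[0.6,-4.3,0],[0,0,0],1],[[0.6,-4.3,0],[0,0,0],1],[[0.6,-4.3,0],[0,0,0],1],[[0.6,-4.3,0],[0,0,0],1],[[0.3,-4.3,0],[0,0,0],1]]}}

```text
t: 2.1
eef_pos: [504.5, -232.4, 254.4]
tcp_rot: [3.141, -0.0, 2.926]
ft_force: [2.2, 0.9, 0.4]
opening: 0.998
grip_force: 0.0
```

```bash
python3 - <<'E'
from h import *
read_camera("scene");read_camera("scene")
import json
ci=camera_info("wrist"); im=read_camera("wrist")
json.dump({k:np.array(ci[k]).tolist() for k in("K","cam_to_world")},open("w1.json","w"))
cv2.imwrite("pics/w1.png",im); s=state(); print(s["eef_pos"],s["tcp_rot"],np.array(ci["cam_to_world"]).round(3).tolist(),ci["K"])
E
```

```text
[ 504.22578572 -232.51571648  253.86100484] [ 3.14120214e+00 -1.11187652e-03  2.92311067e+00] [[0.217, 0.947, 0.237, 438.826], [0.976, -0.211, -0.052, -219.404], [0.001, 0.243, -0.97, 424.073], [0.0, 0.0, 0.0, 1.0]] [[377.55778035   0.         320.23128568]
 [  0.         377.55778035 238.60901628]
 [  0.           0.           1.        ]]
```

View pics/w1.png

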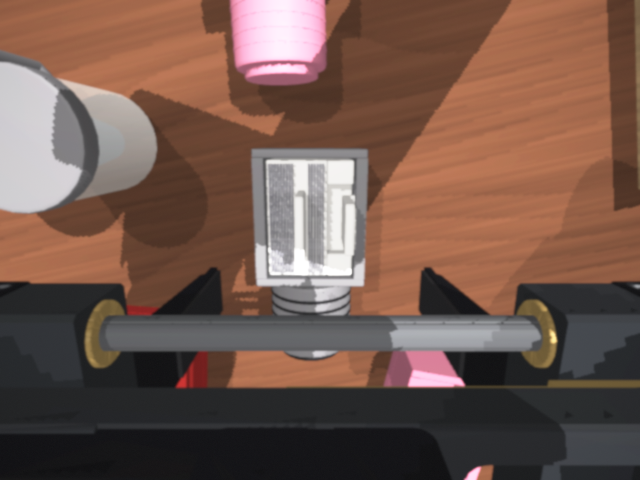

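The wrist view shows the housing rim with corners at about (251,149), (368,149), (258,286) and (366,286). The rib top is near x=300 and the tab near x=350. I'll enlarge it for the fine fix.

```bash
python3 - <<'E'
import cv2
im=cv2.imread("pics/w1.png");x,y,w,h=240,135,160,120
h=160;c=cv2.resize(im[y:y+h,x:x+140],None,fx=3.75,fy=3.75,interpolation=cv2.INTER_CUBIC)
for k in range(0,160,10):
    cv2.putText(c,str(x+k),(int(k*3.75),8),0,.3,(0,0,255));cv2.putText(c,str(y+k),(0,int(k*3.75)+4),0,.3,(0,0,255))
    cv2.line(c,(int(k*3.75),10),(int(k*3.75),16),(0,0,255));cv2.line(c,(20,int(k*3.75)),(26,int(k*3.75)),(0,0,255))
cv2.imwrite("pics/w1c.png",c)
E
```

```text
(no output)
```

View pics/w1c.png

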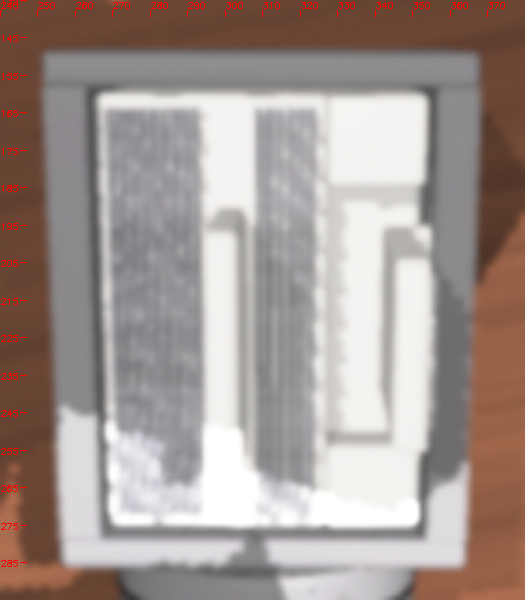

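```bash
python3 - <<'E'
from h import *
import json
W=json.load(open("w1.json"))
P=[atz(W,q,80) for q in((251.5,148.9),(367.7,148.9),(364.3,286.2),(257.1,286.2))]
for p in P: print(p.round(1))
print("c",np.mean(P,0).round(1),[round(float(np.linalg.norm(P[i]-P[(i+1)%4])),1) for i in range(4)])
for a,b in((0,3),(1,2)): v=P[b]-P[a]; print(np.degrees(np.arctan2(v[1],v[0])))
for n,q in (("tab out mid",(355.4,229.4)),("tab in",(345.6,229.4)),("rib L",(295.5,220)),("rib R",(303.2,220))):
    p=atz(W,q,120);c=np.mean(P,0);a=np.radians(-12.4);d=p-c
    print(n,p.round(1),"housing y",round(float(-np.sin(a)*d[0]+np.cos(a)*d[1]),1),"x",round(float(np.cos(a)*d[0]+np.sin(a)*d[1]),1))
# two-view height of the plates: wrist + scene
S=camera_info("scene")
for q in((345.6,203.8),(345.6,255)): print(atz(W,q,120).round(1))
print("tab_l",tri([(W,(345.6,203.8)),(S,(272,273.25))]),"tab_r",tri([(W,(345.6,255)),(S,(284.25,283))]))
E
```

```text
[ 429.6 -279.4   80. ]
[ 452.  -178.8   80. ]
[ 578.7 -206.3   80. ]
[ 556.  -307.8   80. ]
c [ 504.1 -243.1   80. ] [103.0, 129.6, 104.0, 129.6]
-12.678916146187925
-12.259658415399098
tab out mid [ 511.8 -205.6  120. ] housing y 38.3 x -0.5
tab in [ 510.1 -213.5  120. ] housing y 30.2 x -0.5
rib L [ 493.4 -252.   120. ] housing y -11.0 x -8.6
rib R [ 494.8 -245.8  120. ] housing y -4.7 x -8.5
[ 489.2 -209.2  120. ]
[ 531.6 -217.9  120. ]
tab_l (array([ 489.72743583, -208.89353401,  118.17993161]), np.float64(0.31791952866429346)) tab_r (array([ 533.3412321 , -217.63791709,  115.09935751]), np.float64(0.32273992568473486))
```

{"op": "move_arm", "data": {"commands": [[[0.1,-0.4,-3],[0,0,0],1],[[0,0,-3.5],[0,0,0],1],[[0,0,-3.5],[0,0,0],1],[[0,0,-3.3],[0,0,0],1],[[0,0,-2],[0,0,0],1],[[0,0,-1.3],[0,0,0],1],[[0,0,0],[0,0,0],1],[[0,0,0],[0,0,0],1]]}}

```text
t: 3.05
eef_pos: [505.9, -234.3, 89.4]
tcp_rot: [-3.141, 0.001, 2.927]
ft_force: [-0.4, -0.6, -1.5]
opening: 0.997
grip_force: 0.0
```

{"op": "move_arm", "data": {"commands": [[[0,-0.2,-0.2],[0,0,0],1],[[0,0,0],[0,0,0],0.7],[[0,0,0],[0,0,0],0.5],[[0,0,0],[0,0,0],0.3],[[0,0,0],[0,0,0],0.2],[[0,0,0],[0,0,0],0.1],[[0,0,0],[0,0,0],0],[[0,0,0],[0,0,0],0],[[0,0,0],[0,0,0],0],[[0,0,0],[0,0,0],0]]}}

```text
t: 4.05
eef_pos: [505.7, -237.0, 86.9]
tcp_rot: [-3.141, 0.001, 2.926]
ft_force: [-0.3, -2.6, 1.5]
opening: 0.391
grip_force: 30.0
```

The opening is 37 mm with a 30 N grip, so the tab is fully in. Now I lift.

{"op": "move_arm", "data": {"commands": [[[0,0,0],[0,0,0],0],[[0,0,0.5],[0,0,0],0],[[0,0,1],[0,0,0],0],[[0,0,1],[0,0,0],0],[[0,0,1],[0,0,0],0],[[0,0,1],[0,0,0],0],[[0,0,1],[0,0,0],0],[[0,0,1],[0,0,0],0],[[0,0,1],[0,0,0],0],[[0,0,1],[0,0,0],0]]}}

```text
t: 5.05
eef_pos: [505.6, -236.5, 172.5]
tcp_rot: [3.141, 0.0, 2.926]
ft_force: [-0.5, -0.2, -3.9]
opening: 0.392
grip_force: 30.0
```

{"op": "move_arm", "data": {"commands": [[[0,1,1],[0,0,0],0],[[-0.5,3,1],[0,0,1.4],0],[[-0.7,4,0],[0,0,1.4],0],[[-0.7,4.5,0],[0,0,1.4],0],[[-0.7,5,0],[0,0,1.4],0],[[-0.7,5,0],[0,0,1.4],0],[[-0.7,5,0],[0,0,1.4],0],[[-0.7,5,0],[0,0,1.4],0],[[-0.7,4.5,0],[0,0,1.4],0],[[-0.7,3.5,0],[0,0,1.4],0]]}}

```text
t: 6.05
eef_pos: [443.7, 169.3, 192.2]
tcp_rot: [3.141, 0.0, -3.135]
ft_force: [0.4, -1.1, -3.4]
opening: 0.388
grip_force: 30.0
```

{"op": "move_arm", "data": {"commands": [[[-0.4,2.2,0],[0,0,1.4],0],[[0,0.6,0],[0,0,1.4],0],[[0,0,0],[0,0,0],0],[[0,0,0],[0,0,0],0],[[0,0,0],[0,0,0],0]]}}

```text
t: 6.55
eef_pos: [441.0, 193.6, 191.7]
tcp_rot: [-3.142, -0.0, -3.09]
ft_force: [-0.3, 0.5, -4.5]
opening: 0.388
grip_force: 30.0
```

```bash
python3 - <<'E'
from h import *
s=state();print(s["eef_pos"],s["tcp_rot"],s["opening"],s["ft_force"])
a=read_camera("scene")[90:270,250:490];b=read_camera("side")[110:290,190:430]
cv2.imwrite("pics/t1.png",np.hstack([cv2.resize(x,None,fx=1.66,fy=1.66,interpolation=cv2.INTER_CUBIC) for x in(a,b)]))
E
```

```text
[441.02285554 193.63543764 191.72491318] [-3.14155480e+00 -5.51225963e-05 -3.08986941e+00] 0.38787510739049785 [-0.31695708  0.5130158  -4.47164027]
```

View pics/t1.png

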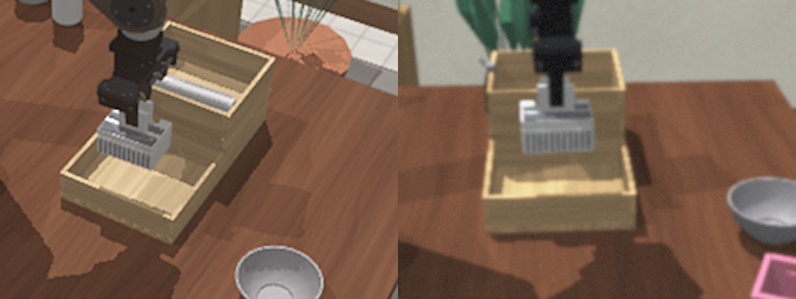

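The cassette hangs level above the bay, centred in x. In the crops it is at about (135,140) in the scene view and (555,125) in the side view. Now I lower it.

{"op": "move_arm", "data": {"commands": [[[0,0,-2],[0,0,0],0],[[0,0,-2.5],[0,0,0],0],[[0,0,-2.5],[0,0,0],0],[[0,0,-2],[0,0,0],0],[[0,0,-1.1],[0,0,0],0],[[0,0,-0.5],[0,0,0],0],[[0,0,-0.3],[0,0,0],0],[[0,0,0],[0,0,0],0],[[0,0,0],[0,0,0],0]]}}

```text
t: 7.55
eef_pos: [441.2, 194.6, 83.3]
tcp_rot: [3.141, 0.001, -3.088]
ft_force: [0.5, 0.1, -4.5]
opening: 0.392
grip_force: 30.0
```

{"op": "move_arm", "data": {"commands": [[[0,0,-0.2],[0,0,0],0],[[0,0,-0.1],[0,0,0],0],[[0,0,0],[0,0,0],0],[[0,0,0],[0,0,0],0]]}}

```text
t: 7.95
eef_pos: [440.8, 194.6, 79.7]
tcp_rot: [3.141, 0.0, -3.088]
ft_force: [-0.4, 0.7, -3.0]
opening: 0.389
grip_force: 30.0
```

{"op": "move_arm", "data": {"commands": [[[0,0,-0.1],[0,0,0],0],[[0,0,-0.1],[0,0,0],0],[[0,0,0],[0,0,0],0],[[0,0,0],[0,0,0],0]]}}

```text
t: 8.35
eef_pos: [440.8, 194.5, 77.6]
tcp_rot: [3.142, -0.0, -3.088]
ft_force: [-0.2, 0.7, -2.9]
opening: 0.392
grip_force: 30.0
```

{"op": "move_arm", "data": {"commands": [[[0,0,-0.1],[0,0,0],0],[[0,0,0],[0,0,0],0],[[0,0,0],[0,0,0],0]]}}

```text
t: 8.65
eef_pos: [441.0, 194.5, 76.8]
tcp_rot: [3.141, 0.0, -3.088]
ft_force: [-0.5, -0.7, 1.0]
opening: 0.389
grip_force: 30.0
```

The floor is carrying the weight, so I release slowly and then retreat upward.

{"op": "move_arm", "data": {"commands": [[[0,0,0],[0,0,0],0.45],[[0,0,0],[0,0,0],0.5],[[0,0,0],[0,0,0],0.6],[[0,0,0],[0,0,0],0.75],[[0,0,0],[0,0,0],0.9],[[0,0,0],[0,0,0],0.9],[[0,0,0],[0,0,0],0.9]]}}

```text
t: 9.35
eef_pos: [440.9, 194.5, 76.7]
tcp_rot: [3.142, 0.0, -3.088]
ft_force: [0.1, -0.7, 0.4]
opening: 0.858
grip_force: 0.0
```

{"op": "move_arm", "data": {"commands": [[[0,0,1],[0,0,0],0.9],[[0,0,2],[0,0,0],0.9],[[0,0,3],[0,0,0],0.9],[[0,0,4],[0,0,0],0.9],[[0,0,4],[0,0,0],0.9],[[0,0,2],[0,0,0],0.9],[[0,0,0],[0,0,0],0.9],[[0,0,0],[0,0,0],0.9]]}}

```text
t: 10.15
eef_pos: [440.5, 194.5, 236.9]
tcp_rot: [3.141, 0.001, -3.088]
ft_force: [0.4, 0.3, 0.1]
opening: 0.9
grip_force: 0.0
```

```bash
python3 - <<'E'
from h import *
s=state();print(s["eef_pos"],s["opening"],s["ft_force"])
a=read_camera("scene")[90:270,250:490];b=read_camera("side")[110:290,190:430]
cv2.imwrite("pics/t2.png",np.hstack([cv2.resize(x,None,fx=1.66,fy=1.66,interpolation=cv2.INTER_CUBIC) for x in(a,b)]))
E
```

```text
[440.5294384 194.4596913 236.8791583] 0.9003922757383861 [0.39047858 0.30158209 0.14172867]
```

View pics/t2.png

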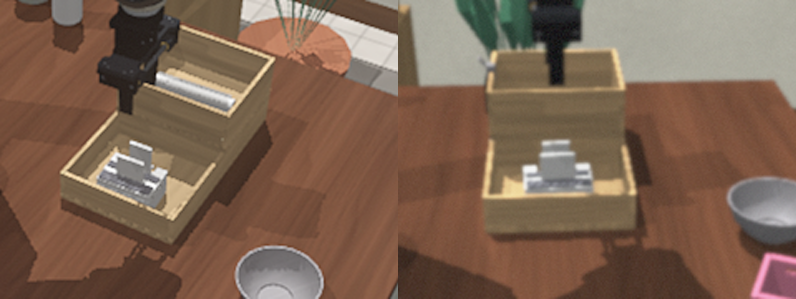

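The cassette stands flat in the bay, at crop pixels (135,180) and (557,175), and the gripper is clear.

```bash
python3 -c "
from cell import env
print(env.job_done())"
```

```text
the job is handed in; nothing more can be done
None
```

The cassette was unlatched, lifted out and set down flat in the open bay of the lower crate, then released. The job was handed in at about 10 s with the gripper clear; handing in returned no verdict.

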